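# Lock the purple-capped tube rack in its holder

## Task

On the sample counter stand two identical rack holders. In the one holding the rack of purple-capped tubes, slide the grey stop by its black knob until it is up against the rack (touching or nearly so) without shoving the rack about, then flip the red cam lever right over until it lies flat, so that the stop is locked. Leave the holder with the yellow-capped tubes alone.

Things in the scene. Friction and masses are not known exactly. Their poses are not given: they have to be found in the camera images.
- purple_holder_knob (a point): Top centre of the upright black knob (24 mm diameter, 36 to 68 mm above the counter) on the grey sliding stop to be locked. Axes as the holder's: the stop slides along x, +x away from the rack, y across, z up. The stop is a block 95 (x) by 90 (y) mm, top 29 mm above the counter; its bearing face, 50 mm high, lies 80 mm to -x of the knob. It starts 43 to 80 mm from the rack; friction 2.5 N.
- purple_holder_pivot (a point): Middle of the red cam lever's pivot on that stop, 42 mm above the counter; the pivot's axis is x. Seen from the knob's top it lies 50 mm to -x, 25 mm to -y and 26 mm lower, and it slides along with the stop. Axes as the knob's. The holder itself is fixed: an aluminium base 260 (x) by 110 (y) by 12 mm with a 62 mm high end plate at its -x end.
- purple_holder_lever (a joint): Angle of that lever, rad. 0: leaning 30 degrees from upright to -y (open); 0.52: upright; 2.094, its end stop: flat, pointing to +y (locked). Starts at 0 to 0.5. A 10 mm round bar with a red grip of 15 mm diameter, reaching 67 mm from the pivot; it stays where it is left and turns against about 0.12 N m. From about 1.75 on the cam jams the stop on the base.
- purple_rack: Loose white rack of eight purple-capped tubes, 60 (x) by 90 (y) mm, rack 50 and tubes 82 mm high, about 0.4 kg, standing on the base within 4 mm of the end plate. Origin: centre of its underside, 12 mm above the counter. Axes as the holder's; the stop comes up to its +x face, 30 mm from the origin.
- yellow_holder_tip (a point): In the red grip of the cam lever of the other, identical holder (yellow-capped rack), 60 mm from its pivot. Its stop and lever also start open and must stay as they are.

How it is judged:
On the way, in this order (a step that is already met when the one before it is completed fails the run):
1. the stop of the purple rack's holder is slid to within 10 mm of the rack, its lever still open (x of purple_holder_knob in the frame of purple_rack below 0.12 m and value of joint purple_holder_lever below 1.7 rad), for 0.2 s.
2. the lever is flipped over until it lies flat (value of joint purple_holder_lever above 1.83 rad), for 0.2 s.
At the end, for the whole second after the job is handed in: The stop stands within 10 mm of the purple-capped rack, its lever lies within 15 degrees of flat (locked), and the rack still stands upright at rest in its place (moved less than 15 mm) (x of purple_holder_knob in the frame of purple_rack below 0.12 m and value of joint purple_holder_lever above 1.83 rad and distance of purple_rack from where it was at the start of the episode below 0.015 m and angle between purple_rack's own z axis and vertical below 0.1 rad and linear speed of purple_rack below 0.02 m/s); the robot touches nothing.
It fails at once if the stop or the lever of the yellow-capped rack's holder is moved by more than 12 mm (distance of yellow_holder_tip from where it was at the start of the episode above 0.012 m).
It fails at once if the purple-capped rack is tipped by more than 20 degrees (angle between purple_rack's own z axis and vertical above 0.35 rad).
It also fails if it takes over 43 s, if anything falls off the work surface, if the arm or the gripper's body presses on something with over 40 N, if the wrist force passes 120 N, or if a joint passes its speed limit or range.

## Robot

A 7-joint arm with a two-finger parallel gripper is mounted at the origin on the work surface. World frame = base frame: x ahead of the robot, y to its left, z up, the work surface at z = 0. Lengths are in m, angles in rad, forces in N, time in s.
With the tool pointing down it reaches from about 0.4 to 0.875 m from the base axis. Payload 19.3 kg.
Tool frame: the origin (TCP) lies between the finger pads; the fingertips stand bot.tcp_to_tips ahead of it and the grasp point (between the pads) is the TCP (bot.tcp_to_tips is the distance from the TCP to the fingertips, in m); z points along the fingers, y is the line along which they close (so a half turn about z gives the same grasp; the last joint's range is limited). The gripper opens to 85 mm and grips with 20 to 120 N. Pads are 22 mm wide; open, the fingers measure 114 mm over their backs; the gripper's body (76 mm by 85 mm) begins 54 mm behind the grasp point. The pads swing forward as they close: fully open they stand 13 mm farther back than shut.
Start: joints at [1.245, 0.521, -0.036, 1.599, 0.021, 1.021, -0.113], TCP at [0.158, -0.605, 0.25] pointing down, gripper open.
Joint ranges: [-2.91, 2.91], [-0.3, 2.13], [-1.5, 1.42], [0.17, 2.43], [-1.26, 4.41], [0.16, 1.93], [-2.52, 2.52]. Speed limits (rad/s): [1.89, 1.89, 2.39, 2.39, 3.01, 3.01, 3.01].

## Interface

Orientations are given as [roll, pitch, yaw] about the fixed x, y, z axes, in that order (R = Rz(yaw) Ry(pitch) Rx(roll)).
In Python, from workcell import telemetry, grab_frame, bot gives the robot as it stands. The module is installed in compiled form; this text tells all that it offers.
- The arm moves only by the shell command python3 -m crank 'ROWS' [FORCE]. ROWS is text: rows parted by semicolons, each of 7 numbers parted by spaces: the finger opening in m, from 0 to 0.0854, then the shift along the tool's x, y, z in m, then the turn, a rotation vector about the tool's x, y, z in degrees. A call has exactly 8 rows; each row shifts and turns the commanded pose from where the row before left it, along the tool's axes as they then stand; what a row does not reach is not made up. A row lasts 1/12 s, in which the tool goes at most 41.7 mm and 7.16 degrees, less where a joint would pass 70% of its speed; a pose out of reach is approached as far as the arm can. A call with a gripper value outside its range is refused whole. The fingers move at their own pace and stop on an object; FORCE is the grip in N (left out, the last holds). Time passes only in rows, so rows that do not move let the fingers close, or fill a call up. It gives the time, the measured TCP pose, the force, the opening and the grip force at its end, in the units of the state.
- telemetry.observe(): the state, without advancing time (a new reading comes with each control period).
- grab_frame(name): name is "side" or "top" or "wrist"; returns a dict with "pixels" (400x640x3 uint8, red, green, blue), "depth" (400x640 float32, m along the optical axis (not along the pixel's ray), 0 where there is no reading), "vertical_fov" (degrees; the focal length in pixels is half the picture's height over the tangent of half this angle, whatever the lens; pixels are square), "cx", "cy" (the principal point, pixels), "R" (3x3) and "t" (3): a world point X has camera coordinates R X + t; the wrist camera has in their place "hand_eye" (4x4, takes a point from camera to tool coordinates, whose origin is the TCP and whose axes are the flange's). Camera axes: x right, y down, z forward; pixel columns grow to the right and rows downward; lengths in m; the calibration is good to about 2 mm. A picture is of the moment at which its call begins: read the wrist's pose just before it.
- bot.job_done(): hands the job in; it is judged then, once.
The state is a dict: "clock": time; "qpos": joint angles; "qd": joint speeds; "joint_efforts": joint torques, N m; "position": TCP position; "tool_rot": TCP orientation; "force": force on the tool from outside, world axes, zero at the start; "moment": the same for the moment, N m; "grip_width": finger opening in m; "finger_force": force on a finger pad.
Only numpy, scipy, OpenCV 4.12 (cv2) and the standard library are available. Lean on these libraries where they do the work, as an engineer would, in place of code of your own. Each camera call takes 0.05 s, during which the arm holds its last target. There are 200 camera calls.

## Working session

There is one attempt and no reset: what is moved stays moved. The work goes in short steps, Python scripts to look and compute and a shell command to move; the robot and the scene stay as the last step left them, time stands still between calls to the robot, and variables do not carry over. Pictures are saved under pics/ and viewed, at most 10 in all, crops included, and the job is handed in when it is done.

```bash
mkdir -p pics
cat > h.py <<'E'
import numpy as np, cv2
from workcell import telemetry, grab_frame, bot
from scipy.spatial.transform import Rotation as Ro
def cloud(f,s=None):
    d=f["depth"];h,w=d.shape;fl=h/2/np.tan(np.radians(f["vertical_fov"])/2)
    v,u=np.mgrid[:h,:w]
    P=np.stack([(u-f["cx"])/fl*d,(v-f["cy"])/fl*d,d],-1)
    if "R" in f: return (P-np.array(f["t"]))@np.array(f["R"])
    H=np.array(f["hand_eye"]);P=P@H[:3,:3].T+H[:3,3]
    return P@Ro.from_euler('xyz',s["tool_rot"]).as_matrix().T+np.array(s["position"])
def save(f,n): cv2.imwrite('pics/'+n,f["pixels"][:,:,::-1])
E
python3 - <<'E'
from h import *
s=telemetry.observe();print(s,bot.tcp_to_tips)
for n in("top","side"):
    f=grab_frame(n);save(f,n+'0.png');np.savez(n+'0.npz',P=cloud(f),I=f["pixels"],d=f["depth"])
E
```

```text
{'clock': 0.0, 'qpos': array([ 1.24478359,  0.52200059, -0.0363505 ,  1.59996633,  0.02120173,
        1.02110478, -0.11279563]), 'qd': array([ 2.35802475e-04,  1.54860640e-03,  1.93066774e-04, -1.56903552e-03,
       -4.34649835e-05, -2.77459376e-05, -2.03418918e-03]), 'joint_efforts': array([-7.79072197e-04, -9.27136016e+01,  1.97946019e+00, -3.69934165e+01,
        1.77843153e-02,  8.23680457e-03, -7.73483634e-06]), 'position': array([ 0.15804902, -0.60437818,  0.24974875]), 'tool_rot': array([-3.14050068e+00,  6.73453649e-05,  2.55827343e-01]), 'force': array([-0.21379004,  0.31094955, -0.34501232]), 'moment': array([ 0.02050211, -0.02043082, -0.01054404]), 'finger_force': 0.0, 'grip_width': 0.08564934447098599} 0.019
```

View pics/top0.png

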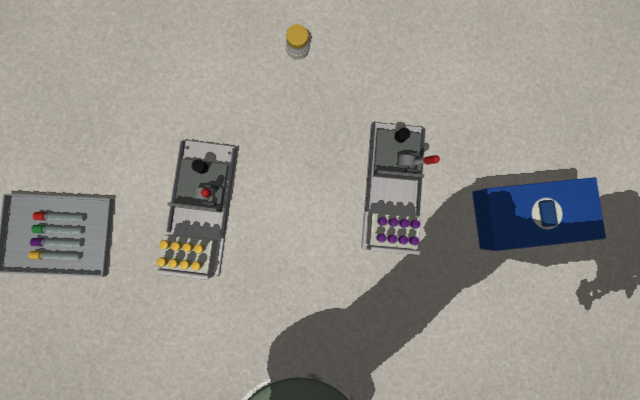

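View pics/side0.png

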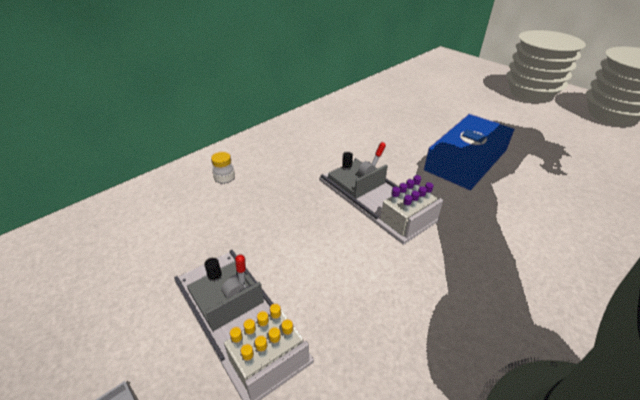

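The top picture shows the purple holder around (395,187), with its knob at (402,134), red grip at (432,159) and purple caps near (398,230). The yellow holder is on the left, around (195,210). The side picture shows the same layout, with the purple holder's lever upright-ish at (380,150) and a blue box beside it.

Run:
```python
from h import *
z=np.load('top0.npz');P=z['P'];I=z['I'].astype(int);d=z['d']
hsv=cv2.cvtColor(z['I'],cv2.COLOR_RGB2HSV)
v,u=np.mgrid[:400,:640]
box=(u>355)&(u<450)&(v>112)&(v<260)&(d>0)
def pr(n,m): print(n,m.sum(),P[m].mean(0).round(4),P[m].min(0).round(3),P[m].max(0).round(3))
R,G,B=I[...,0],I[...,1],I[...,2]
red=box&(R>110)&(G<70)&(B<70);pr('red',red)
pur=box&(B>G+35)&(R>G+20);pr('purple',pur)
pr('purpletop',pur&(P[...,2]>.09))
kn=box&(v<145)&(P[...,2]>.058)&(R<60)&(G<60);pr('knob',kn);
for lo,hi in((.055,.075),):
  m=box&(v<150)&(P[...,2]>.062)&(P[...,2]<.075)&(u<415);pr('k2',m)
# block top / base
for n,lo,hi in(('blocktop',.026,.032),('base',.009,.015),('rack',.058,.066)):
  m=(box&(P[...,2]>lo)&(P[...,2]<hi)); pr(n,m)
  r=cv2.minAreaRect((P[m][:,:2]*1000).astype(np.float32));print(r)
# bearing face top z 50
m=box&(P[...,2]>.046)&(P[...,2]<.054)&(v>165)&(v<190);pr('face',m)
# red axis
Q=P[red];c=Q.mean(0);print('reddir',np.linalg.svd(Q-c)[2][0])
# lines: fixed camera pose
b=(u>440)&(u<640)&(v>160)&(v<270)&(P[...,2]>.03);pr('blue',b)
f=grab_frame('top');print(f['R'],f['t'],f['vertical_fov'])
```

```text
red 82 [ 0.5488 -0.2501  0.0941] [ 0.544 -0.262  0.08 ] [ 0.557 -0.24   0.103]
purple 425 [ 0.421  -0.1856  0.093 ] [ 0.397 -0.223  0.067] [ 0.446 -0.148  0.096]
purpletop 420 [ 0.4209 -0.1855  0.0932] [ 0.397 -0.223  0.09 ] [ 0.446 -0.148  0.096]
knob 132 [ 0.6041 -0.2065  0.0666] [ 0.593 -0.218  0.058] [ 0.616 -0.196  0.071]
k2 122 [ 0.6046 -0.207   0.0672] [ 0.594 -0.218  0.062] [ 0.616 -0.197  0.071]
blocktop 1316 [ 0.578  -0.1964  0.0286] [ 0.384 -0.252  0.026] [ 0.625 -0.138  0.032]
((501.5220947265625, -195.2510986328125), (90.4757308959961, 240.14486694335938), 83.07596588134766)
base 2213 [ 0.5048 -0.1923  0.0116] [ 0.383 -0.262  0.009] [ 0.643 -0.132  0.015]
((510.2112121582031, -196.89031982421875), (108.50779724121094, 258.6270751953125), 84.46417236328125)
rack 1478 [ 0.4443 -0.1876  0.0615] [ 0.376 -0.244  0.058] [ 0.616 -0.139  0.066]
((498.01129150390625, -194.18292236328125), (94.4776382446289, 237.37001037597656), 85.09773254394531)
face 85 [ 0.5339 -0.2125  0.0501] [ 0.522 -0.245  0.046] [ 0.546 -0.155  0.054]
reddir [-0.06785886  0.61899253 -0.78245985]
blue 7554 [ 0.4483 -0.4637  0.0726] [ 0.38  -0.593  0.03 ] [ 0.519 -0.013  0.758]
[[-0.01333394 -0.99882541  0.0465834 ]
 [-0.99673783  0.00956857 -0.08013821]
 [ 0.07959834 -0.0475     -0.99569466]] [-0.04265976  0.48676633  0.71977591] 56.34745174525696
```

```bash
python3 -m crank '0.06 0 0 0 0 0 6.8; 0.06 0 0 0 0 0 6.8; 0.06 0 0 0 0 0 6.8; 0.06 0.0202 -0.022 0 0 0 0; 0.06 0.0202 -0.022 0 0 0 0; 0.06 0.0202 -0.022 0 0 0 0; 0.06 0.0202 -0.022 0 0 0 0; 0.06 0.0202 -0.022 0 0 0 0'
python3 -m crank '0.06 0.0202 -0.022 0 0 0 0; 0.06 0.0202 -0.022 0 0 0 0; 0.06 0.0202 -0.022 0 0 0 0; 0.06 0.0202 -0.022 0 0 0 0; 0.06 0.0202 -0.022 0 0 0 0; 0.06 0.0202 -0.022 0 0 0 0; 0.06 0.0202 -0.022 0 0 0 0; 0.06 0.0202 -0.022 0 0 0 0'
python3 -m crank '0.06 0.0202 -0.022 0 0 0 0; 0.06 0.0202 -0.022 0 0 0 0; 0.06 0.0202 -0.022 0 0 0 0; 0.06 0.0202 -0.022 0 0 0 0; 0.06 0.0202 -0.022 0 0 0 0; 0.06 0.0202 -0.022 0 0 0 0; 0.06 0.0202 -0.022 0 0 0 0; 0.06 0 0 0 0 0 0'
python3 - <<'E'
from h import *
s=telemetry.observe();f=grab_frame('wrist');save(f,'w1.png');np.savez('w1.npz',P=cloud(f,s),I=f["pixels"])
print(s['clock'],s['position'],s['tool_rot'],s['grip_width'])
E
```

```text
clock: 0.82
position: [0.2705, -0.5042, 0.2502]
tool_rot: [-3.141, 0.0, -0.1]
force: [0.1, -0.0, -0.7]
grip_width: 0.0599
finger_force: 0.0
clock: 1.48
position: [0.4489, -0.3452, 0.2502]
tool_rot: [-3.141, 0.0, -0.1]
force: [0.3, -1.3, 0.2]
grip_width: 0.0601
finger_force: 0.0
clock: 2.15
position: [0.6078, -0.2016, 0.2496]
tool_rot: [-3.139, -0.001, -0.094]
force: [-0.0, 0.2, -0.3]
grip_width: 0.06
finger_force: 0.0
2.15 [ 0.60777814 -0.20162894  0.249644  ] [-3.13871899e+00 -7.46231378e-04 -9.41785858e-02] 0.059995647447570244
```

View pics/w1.png

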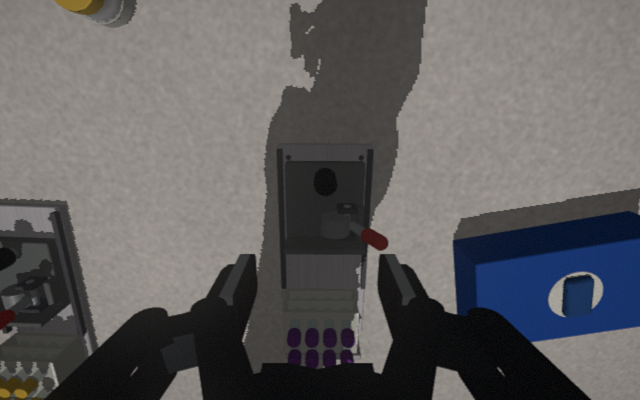

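The wrist picture shows the knob at (325,181), the cam and pivot near (345,220), the red grip at (375,238) and the purple caps at the bottom, around (320,347).

Run:
```python
from h import *
s=telemetry.observe();print(s['position'],s['tool_rot'])
z=np.load('w1.npz');P=z['P'];I=z['I'].astype(int)
v,u=np.mgrid[:400,:640]
R,G,B=I[...,0],I[...,1],I[...,2]
def pr(n,m): print(n,m.sum(),P[m].mean(0).round(4),P[m].min(0).round(3),P[m].max(0).round(3))
k=(abs(u-325)<20)&(abs(v-181)<20)&(P[...,2]>.06)&(P[...,2]<.08);pr('knob',k)
print(cv2.minEnclosingCircle((P[k][:,:2]*1000).astype(np.float32)))
red=(u>340)&(u<400)&(v>220)&(v<260)&(R>70)&(G<50)&(B<50);pr('red',red)
bt=(u>270)&(u<380)&(v>150)&(v<260)&(P[...,2]>.025)&(P[...,2]<.033)
print(cv2.minAreaRect((P[bt][:,:2]*1000).astype(np.float32)))
b=(u>260)&(u<385)&(v>135)&(v<300)&(P[...,2]>.008)&(P[...,2]<.016)
print(cv2.minAreaRect((P[b][:,:2]*1000).astype(np.float32)))
t=np.load('top0.npz');Q=t['P'];J=t['I'].astype(int)
a=-.1;hx=np.array([np.cos(a),np.sin(a)]);hy=np.array([-hx[1],hx[0]])
# profile along hx for central y lines: heights relative to knob
k0=np.array([.6045,-.207])
for nm,C in(('top',Q),('wrist',P)):
  X=(C[...,:2]-k0)@hx;Y=(C[...,:2]-k0)@hy
  m=(abs(Y)<.045)&(X>-.25)&(X<-.05)&(C[...,2]>0)&(C[...,2]<.15)
  for lo in np.arange(-.21,-.06,.006):
    q=m&(X>=lo)&(X<lo+.006)
    if q.sum()>5: print(nm,round(lo+.003,3),q.sum(),np.percentile(C[q][:,2],[10,50,90]).round(3))
```

```text
[ 0.60588659 -0.20414142  0.24962097] [-3.14014674e+00  2.32433833e-04 -9.59299334e-02]
knob 439 [ 0.6061 -0.2106  0.0682] [ 0.594 -0.222  0.06 ] [ 0.617 -0.199  0.071]
((604.9016723632812, -210.41844177246094), 11.894808769226074)
red 4 [ 0.549  -0.2585  0.0995] [ 0.546 -0.264  0.096] [ 0.553 -0.251  0.102]
((575.204833984375, -207.59353637695312), (90.10615539550781, 89.94955444335938), 84.22281646728516)
((534.6859741210938, -203.7387237548828), (109.23776245117188, 207.56475830078125), 84.6459732055664)
top -0.207 140 [0.06  0.063 0.093]
top -0.201 159 [0.064 0.093 0.094]
top -0.195 149 [0.061 0.091 0.094]
top -0.189 143 [0.06  0.061 0.063]
top -0.183 146 [0.06  0.061 0.063]
top -0.177 165 [0.06  0.063 0.093]
top -0.171 163 [0.065 0.093 0.094]
top -0.165 124 [0.061 0.091 0.094]
top -0.159 130 [0.06  0.061 0.063]
top -0.153 72 [0.01  0.012 0.062]
top -0.147 132 [0.01  0.011 0.013]
top -0.141 131 [0.01  0.012 0.013]
top -0.135 131 [0.01  0.012 0.013]
top -0.129 129 [0.01  0.011 0.013]
top -0.123 130 [0.009 0.011 0.013]
top -0.117 130 [0.01  0.011 0.013]
top -0.111 131 [0.01  0.011 
[... 400 characters left out ...]
st -0.189 81 [0.062 0.063 0.064]
wrist -0.183 103 [0.062 0.063 0.063]
wrist -0.177 205 [0.062 0.063 0.095]
wrist -0.171 450 [0.062 0.094 0.095]
wrist -0.165 1735 [0.02  0.067 0.094]
wrist -0.159 1014 [0.018 0.04  0.063]
wrist -0.153 764 [0.012 0.023 0.061]
wrist -0.147 277 [0.012 0.013 0.014]
wrist -0.141 272 [0.012 0.013 0.014]
wrist -0.135 284 [0.012 0.013 0.014]
wrist -0.129 275 [0.012 0.013 0.014]
wrist -0.123 292 [0.012 0.013 0.014]
wrist -0.117 295 [0.012 0.013 0.014]
wrist -0.111 294 [0.012 0.013 0.014]
wrist -0.105 111 [0.012 0.013 0.014]
wrist -0.081 90 [0.057 0.063 0.064]
wrist -0.075 1232 [0.034 0.053 0.064]
wrist -0.069 196 [0.029 0.03  0.041]
wrist -0.063 245 [0.029 0.03  0.053]
```

```bash
python3 -m crank '0.06 -0.001 0.004 0 0 0 0; 0.06 0 0 0.03 0 0 0; 0.06 0 0 0.03 0 0 0; 0.06 0 0 0.03 0 0 0; 0.06 0 0 0.03 0 0 0; 0.06 0 0 0.025 0 0 0; 0.06 0 0 0.025 0 0 0; 0.06 0 0 0.02 0 0 0' 
python3 -m crank '0.06 0 0 0 0 0 0; 0.06 0 0 0 0 0 0; 0.015 0 0 0 0 0 0; 0.015 0 0 0 0 0 0; 0.015 0 0 0 0 0 0; 0.015 0 0 0 0 0 0; 0.015 0 0 0 0 0 0; 0.015 0 0 0 0 0 0' 25
```

```text
clock: 2.87
position: [0.6012, -0.2127, 0.0585]
tool_rot: [3.141, 0.002, -0.102]
force: [0.6, -0.1, 0.9]
grip_width: 0.0601
finger_force: 0.0
clock: 3.53
position: [0.6042, -0.2093, 0.0622]
tool_rot: [-3.14, -0.003, -0.099]
force: [-0.4, 10.6, 12.1]
grip_width: 0.0233
finger_force: 26.1
```

```bash
python3 -m crank '0.015 -0.009 0 0 0 0 0; 0.015 -0.009 0 0 0 0 0; 0.015 -0.009 0 0 0 0 0; 0.015 -0.009 0 0 0 0 0; 0.015 -0.009 0 0 0 0 0; 0.015 -0.009 0 0 0 0 0; 0.015 -0.008 0 0 0 0 0; 0.015 0 0 0 0 0 0'
python3 - <<'E'
from h import *
s=telemetry.observe();print(s['position'],s['force'])
f=grab_frame('side');save(f,'s2.png')
cv2.imwrite('pics/s2c.png',cv2.resize(f['pixels'][120:250,300:470,::-1],None,fx=4,fy=4))
E
```

```text
clock: 4.2
position: [0.5415, -0.2031, 0.0621]
tool_rot: [-3.14, -0.002, -0.099]
force: [-1.0, 11.7, 13.8]
grip_width: 0.0233
finger_force: 26.4
[ 0.54153884 -0.20309037  0.06213155] [-1.02082526 11.73103175 13.82318481]
```

View pics/s2c.png

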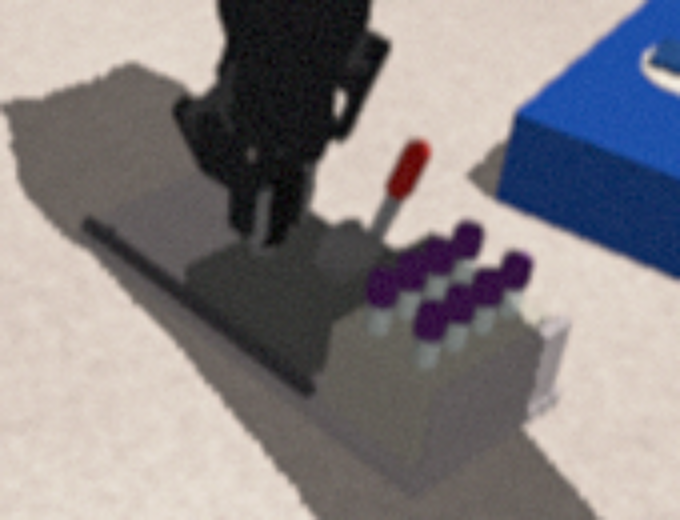

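The crop shows the knob gripped at (265,220). The bearing face is almost at the rack, near (330,350), and the lever still leans open, with its red grip at (408,170). I'll creep the last few millimetres and watch the force.

```bash
python3 -m crank '0.015 -0.001 0 0 0 0 0; 0.015 -0.001 0 0 0 0 0; 0.015 -0.001 0 0 0 0 0; 0.015 -0.001 0 0 0 0 0; 0.015 -0.001 0 0 0 0 0; 0.015 -0.001 0 0 0 0 0; 0.015 -0.001 0 0 0 0 0; 0.015 0 0 0 0 0 0'
python3 - <<'E'
from h import *
s=telemetry.observe();print(s['force'])
f=grab_frame('top');C=cloud(f);I=f['pixels'].astype(int)
a=-.098;hx=np.array([np.cos(a),np.sin(a)]);hy=np.array([-hx[1],hx[0]])
k0=np.array([.6045,-.207]);X=(C[...,:2]-k0)@hx;Y=(C[...,:2]-k0)@hy
pur=(abs(Y)<.06)&(X<-.1)&(I[...,2]>I[...,1]+35)&(C[...,2]>.09);print('caps',pur.sum(),X[pur].mean(),Y[pur].mean())
red=(abs(Y)<.1)&(X<0)&(X>-.2)&(I[...,0]>100)&(I[...,1]<70)&(I[...,2]<70);print('red',red.sum(),X[red].mean(),Y[red].mean(),C[red][:,2].mean())
t=np.load('top0.npz');X0=(t['P'][...,:2]-k0)@hx;I0=t['I'].astype(int);Y0=(t['P'][...,:2]-k0)@hy
p=(abs(Y0)<.06)&(X0<-.1)&(I0[...,2]>I0[...,1]+35)&(t['P'][...,2]>.09);print('caps0',p.sum(),X0[p].mean(),Y0[p].mean())
for lo in np.arange(-.17,-.13,.003):
  q=(Y>.005)&(Y<.04)&(X>=lo)&(X<lo+.003)&(C[...,2]>0)&(C[...,2]<.1)
  if q.sum()>3: print(round(lo+.0015,4),q.sum(),np.percentile(C[q][:,2],[10,50,90]).round(3))
cv2.imwrite('pics/t3.png',cv2.resize(f['pixels'][110:270,340:460,::-1],None,fx=3.7,fy=3.7))
E
```

```text
clock: 4.92
position: [0.5361, -0.2025, 0.0622]
tool_rot: [-3.14, -0.004, -0.098]
force: [2.2, 11.8, 12.4]
grip_width: 0.0231
finger_force: 26.1
[ 2.1991826  11.8101281  12.38817737]
caps 344 -0.18524109086022827 0.0036120635282874945
red 21 -0.11736063978561992 -0.05410531745722696 0.09889450248366123
caps0 420 -0.18482380219314737 0.0034009349582620036
-0.1685 29 [0.069 0.093 0.094]
-0.1655 39 [0.062 0.092 0.094]
-0.1625 20 [0.06  0.062 0.093]
-0.1595 27 [0.06  0.062 0.063]
-0.1565 27 [0.06  0.061 0.063]
-0.1535 4 [0.01  0.012 0.013]
-0.1505 20 [0.01  0.011 0.013]
-0.1475 61 [0.011 0.026 0.062]
-0.1445 28 [0.061 0.062 0.064]
-0.1415 22 [0.061 0.062 0.063]
-0.1385 13 [0.027 0.029 0.03 ]
-0.1355 26 [0.027 0.029 0.03 ]
-0.1325 27 [0.027 0.029 0.03 ]
-0.1295 25 [0.027 0.028 0.03 ]
```

View pics/t3.png

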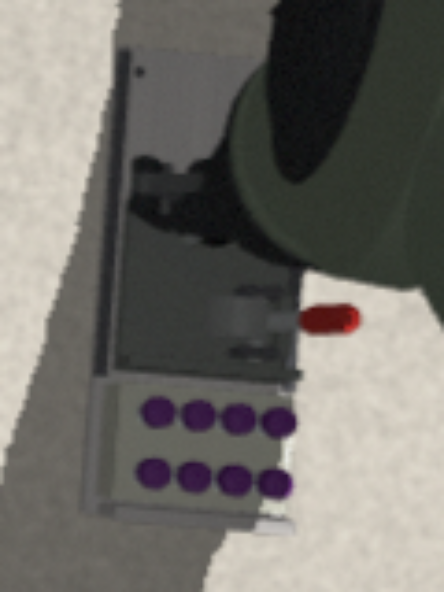

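The crop shows the stop's face just short of the rack, near (200,378), the rack undisturbed and the lever open at (330,318). About 5 mm of gap is left, so I'll go 3 mm further.

```bash
python3 -m crank '0.015 -0.001 0 0 0 0 0; 0.015 -0.001 0 0 0 0 0; 0.015 -0.001 0 0 0 0 0; 0.015 -0.0005 0 0 0 0 0; 0.015 0 0 0 0 0 0; 0.015 0 0 0 0 0 0; 0.015 0 0 0 0 0 0; 0.015 0 0 0 0 0 0'
python3 -m crank '0.06 0 0 0 0 0 0; 0.06 0 0 0 0 0 0; 0.06 0 0 0 0 0 0; 0.06 0 0 0 0 0 0; 0.06 0 0 -0.03 0 0 0; 0.06 0 0 -0.03 0 0 0; 0.06 0 0 -0.03 0 0 0; 0.02 0 0 -0.02 0 0 0'
```

```text
clock: 5.63
position: [0.5326, -0.2022, 0.0621]
tool_rot: [-3.14, -0.004, -0.098]
force: [3.2, 11.9, 13.3]
grip_width: 0.0234
finger_force: 26.1
clock: 6.3
position: [0.531, -0.2044, 0.1729]
tool_rot: [3.141, -0.002, -0.101]
force: [1.6, 0.5, 0.5]
grip_width: 0.0493
finger_force: 0.0
```

```bash
python3 -m crank '0 -0.0115 0.0215 0 0 0 0; 0 -0.0115 0.0215 0 0 0 0; 0 -0.0115 0.0215 0 0 0 0; 0 -0.0115 0.0215 0 0 0 0; 0 0 0 0 0 0 0; 0 0 0 0 0 0 0; 0 0 0 0 0 0 0; 0 0 0 0 0 0 0'
python3 - <<'E'
from h import *
s=telemetry.observe()
a=-.098;hx=np.array([np.cos(a),np.sin(a)]);hy=np.array([-hx[1],hx[0]]);k0=np.array([.6045,-.207])
d=s['position'][:2]-k0;print('tcp XY',d@hx,d@hy,s['position'][2])
f=grab_frame('top');C=cloud(f);I=f['pixels'].astype(int)
X=(C[...,:2]-k0)@hx;Y=(C[...,:2]-k0)@hy;Z=C[...,2]
pur=(abs(Y)<.06)&(X<-.1)&(I[...,2]>I[...,1]+35)&(Z>.09);print('caps',pur.sum(),X[pur].mean(),Y[pur].mean())
red=(abs(Y)<.1)&(X<0)&(X>-.2)&(I[...,0]>100)&(I[...,1]<70)&(I[...,2]<70);print('red',red.sum(),X[red].mean(),Y[red].mean(),Z[red].mean())
k=(abs(X+.072)<.02)&(abs(Y)<.02)&(Z>.06)&(Z<.075);print('knob',k.sum(),X[k].mean(),Y[k].mean())
save(f,'t4.png')
E
```

```text
clock: 6.97
position: [0.4768, -0.2841, 0.1703]
tool_rot: [-3.141, -0.0, -0.099]
force: [0.1, -0.5, 0.3]
grip_width: -0.0
finger_force: 0.0
tcp XY -0.11957843028914253 -0.08926686572074047 0.17028200814756958
caps 216 -0.18469270545161526 0.0019632156919350973
red 0 nan nan nan
knob 127 -0.07107019195063705 0.0005487970349113468<stdin>:8: RuntimeWarning: Mean of empty slice.
  ret = ret.dtype.type(ret / rcount)
```

View pics/t4.png

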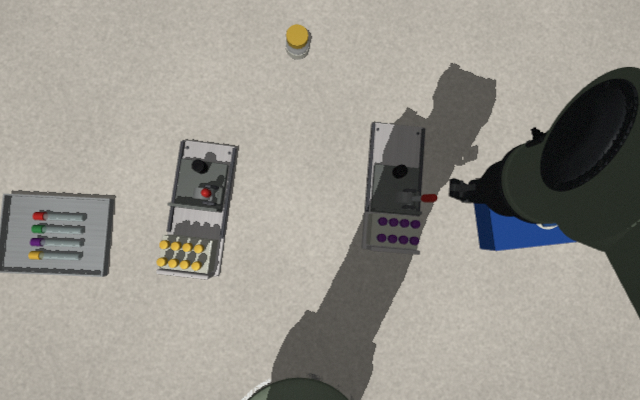

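The stop is about 3.7 mm from the rack, the gripper at (462,190) is outboard of the red grip at (428,198), and the yellow holder is untouched. I'll lower the fingers and push the lever.

```bash
python3 -m crank '0 0 0 0.02 0 0 0; 0 0 0 0.02 0 0 0; 0 0 0 0.02 0 0 0; 0 0 0 0.013 0 0 0; 0 0 0 0 0 0 0; 0 0 -0.008 0 0 0 0; 0 0 -0.008 0 0 0 0; 0 0 -0.008 0 0 0 0'
python3 -m crank '0 0 -0.008 0 0 0 0; 0 0 -0.008 0 0 0 0; 0 0 -0.008 0 0 0 0; 0 0 -0.008 0 0 0 0; 0 0 -0.008 0 0 0 0; 0 0 -0.008 0 0 0 0; 0 0 0 0 0 0 0; 0 0 0 0 0 0 0'
python3 - <<'E'
from h import *
s=telemetry.observe()
a=-.098;hx=np.array([np.cos(a),np.sin(a)]);hy=np.array([-hx[1],hx[0]]);k0=np.array([.6045,-.207])
d=s['position'][:2]-k0;print('tcp XY',d@hx,d@hy,s['position'][2],s['force'])
f=grab_frame('side');cv2.imwrite('pics/s5.png',cv2.resize(f['pixels'][120:250,300:470,::-1],None,fx=4,fy=4))
E
```

```text
clock: 7.68
position: [0.4794, -0.2607, 0.0985]
tool_rot: [3.141, -0.002, -0.1]
force: [0.4, -3.9, 3.1]
grip_width: -0.0001
finger_force: 2.1
clock: 8.35
position: [0.4835, -0.2125, 0.0972]
tool_rot: [-3.141, 0.0, -0.099]
force: [0.4, -0.8, -0.1]
grip_width: 0.0002
finger_force: 0.0
tcp XY -0.119878179198387 -0.017331205335942696 0.09721225937469453 [ 0.3929012  -0.82402083 -0.08994245]
```

View pics/s5.png

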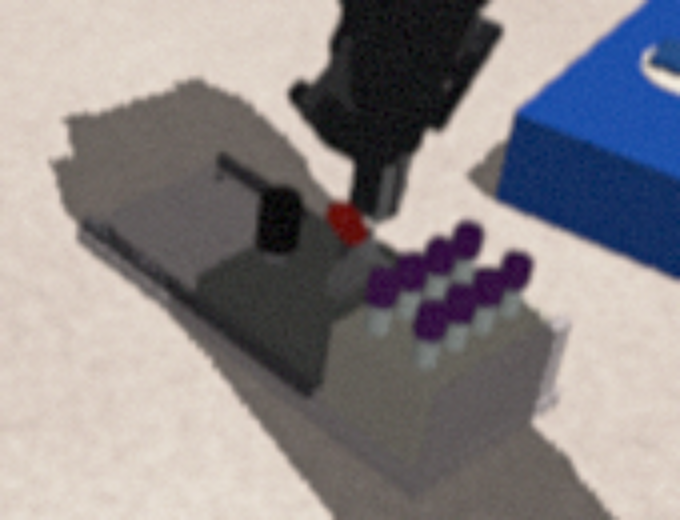

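The crop shows the lever past upright, leaning towards +y, with its red grip at (347,223) beside the closed fingers. Next I'll push it over and down.

```bash
python3 -m crank '0 0 -0.006 0 0 0 0; 0 0 -0.006 0 0 0 0; 0 0 -0.006 0 0 0 0; 0 0 -0.005 0.004 0 0 0; 0 0 -0.005 0.004 0 0 0; 0 0 -0.005 0.005 0 0 0; 0 0 -0.004 0.005 0 0 0; 0 0 0 0.005 0 0 0'
python3 -m crank '0 0 0 0.003 0 0 0; 0 0 0 0.003 0 0 0; 0 0 0 0.002 0 0 0; 0 0 0 0.002 0 0 0; 0 0 0 0 0 0 0; 0 0 0 0 0 0 0; 0 0 0 0 0 0 0; 0 0 0 0 0 0 0'
```

```text
clock: 9.07
position: [0.4876, -0.1764, 0.0744]
tool_rot: [3.141, -0.001, -0.1]
force: [-4.9, 3.8, 32.3]
grip_width: -0.0001
finger_force: 15.8
clock: 9.73
position: [0.4888, -0.1753, 0.0666]
tool_rot: [-3.141, -0.003, -0.099]
force: [-10.0, 9.6, 66.0]
grip_width: -0.0002
finger_force: 33.4
```

```bash
python3 -m crank '0 0 0 -0.003 0 0 0; 0 0 0 -0.005 0 0 0; 0 0 0 -0.02 0 0 0; 0 0 0 -0.03 0 0 0; 0 0 0 -0.03 0 0 0; 0 0 0 -0.03 0 0 0; 0 0 0 -0.03 0 0 0; 0 0 0 -0.03 0 0 0'
python3 -m crank '0 0 0.03 0 0 0 0; 0 0 0.03 0 0 0 0; 0 0 0.03 0 0 0 0; 0 0 0.03 0 0 0 0; 0 0 0.03 0 0 0 0; 0 0 0.03 0 0 0 0; 0 0 0 0 0 0 0; 0 0 0 0 0 0 0'
python3 - <<'E'
from h import *
s=telemetry.observe();print(s['position'],s['force'])
a=-.098;hx=np.array([np.cos(a),np.sin(a)]);hy=np.array([-hx[1],hx[0]]);k0=np.array([.6045,-.207])
f=grab_frame('top');C=cloud(f);I=f['pixels'].astype(int)
X=(C[...,:2]-k0)@hx;Y=(C[...,:2]-k0)@hy;Z=C[...,2]
pur=(abs(Y)<.06)&(X<-.1)&(I[...,2]>I[...,1]+35)&(Z>.09);print('caps',pur.sum(),X[pur].mean(),Y[pur].mean())
red=(abs(Y)<.1)&(X<0)&(X>-.2)&(I[...,0]>70)&(I[...,1]<50)&(I[...,2]<50);print('red',red.sum(),X[red].mean(),Y[red].mean(),Z[red].mean())
for y in np.arange(.0,.05,.008):
  q=red&(abs(Y-y)<.004); print(round(y,3),q.sum(),Z[q].max() if q.any() else None)
k=(abs(X+.072)<.02)&(abs(Y)<.02)&(Z>.06)&(Z<.075);print('knob',k.sum(),X[k].mean(),Y[k].mean())
g=grab_frame('side')['pixels'][120:250,300:470,::-1];t=f['pixels'][140:270,340:470,::-1]
cv2.imwrite('pics/f6.png',cv2.resize(np.hstack([g,t]),None,fx=2.6,fy=2.6))
E
```

```text
clock: 10.4
position: [0.4869, -0.1758, 0.2433]
tool_rot: [-3.141, 0.001, -0.1]
force: [0.6, -0.1, -1.0]
grip_width: -0.0
finger_force: 0.0
clock: 11.07
position: [0.4686, -0.3564, 0.2413]
tool_rot: [-3.141, 0.001, -0.102]
force: [-0.4, 0.1, -0.9]
grip_width: -0.0001
finger_force: 0.0
[ 0.46858379 -0.35641238  0.24130073] [-0.38518045  0.14171804 -0.92000114]
caps 180 -0.18327121330264648 0.0029578218253395972
red 101 -0.11929442068500605 0.025438390505085583 0.047332379388191084
0.0 0 None
0.008 7 0.04732302819721452
0.016 26 0.05079243226595148
0.024 24 0.05038657095989242
0.032 27 0.05036860080500444
0.04 17 0.04881263383095678
0.048 0 None
knob 129 -0.07026660779755242 0.000510711927626697
```

View pics/f6.png

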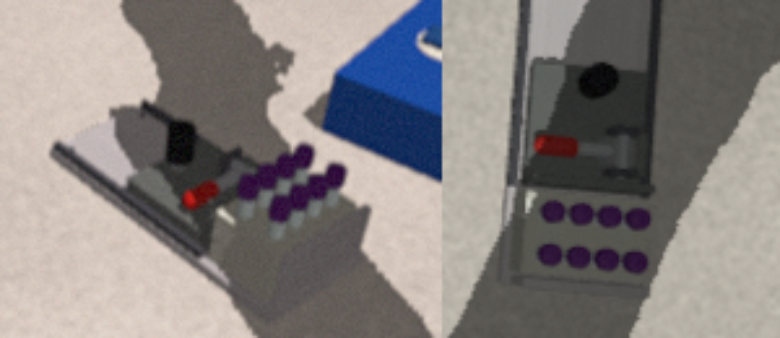

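The picture shows the lever lying flat towards +y, with its grip at (200,195) on the left and (555,146) on the right. The grip top is level at about 50 mm, the stop is about 3 mm from the upright rack, and the arm is clear.

```bash
python3 -c "
from workcell import bot;print(bot.job_done())"
```

```text
the job is handed in; nothing more can be done
None
```

I slid the purple rack's stop to about 3 mm from the rack and flipped its lever flat, left the rack in place and the yellow holder alone, and handed the job in; no verdict came back.

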